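# Spring the secret drawer of the tea cabinet

## Robot

A 6-joint arm with a two-finger parallel gripper is mounted at the origin on the work surface. World frame = base frame: x ahead of the robot, y to its left, z up, the work surface at z = 0. Lengths are in m, angles in rad, forces in N, time in s.
With the tool pointing down it reaches from about 0.375 to 0.9 m from the base axis. Payload 3.1 kg.
Tool frame: the origin (TCP) lies between the finger pads; the fingertips stand 11 mm ahead of it and the grasp point (between the pads) lies 8 mm behind it; z points along the fingers, y is the line along which they close (so a half turn about z gives the same grasp; the last joint's range is limited). The gripper opens to 87 mm and grips with 3 to 60 N. Pads are 19 mm wide; open, the fingers measure 117 mm over their backs; the gripper's body (75 mm by 190 mm) begins 51 mm behind the grasp point.
Start: joints at [1.071, 0.527, 1.433, -0, 1.181, -0.178], TCP at [0.197, 0.593, 0.234] pointing down, gripper open.
Joint ranges: [-3.08, 3.08], [-0.75, 2.2], [0.22, 2.44], [-1.43, 4.57], [0, 2.65], [-2.85, 2.85]. Speed limits (rad/s): [2.79, 2.79, 3.14, 3.14, 3.14, 3.14].

## Interface

Orientations are given as a unit quaternion [x, y, z, w].
In Python, from rig import robot gives the robot as it stands.
- The arm moves only by the tool move_arm, never from a script. Its argument "moves" is text: rows parted by semicolons, each of 7 numbers parted by spaces: the shift along the tool's x, y, z in units of 100 mm (1.0 is 100 mm), then the turn, a rotation vector about the tool's x, y, z in units of 90 degrees (1.0 is 90 degrees), then the opening, from 0 (shut) to 1 (fully open). A call has 1 to 12 rows; each row is the pose to reach, as a shift and turn from the pose commanded when the call began, along the tool's axes at that moment; what a row does not reach only later rows make up. A row lasts 1/10 s, in which the tool goes at most 50 mm and 8.59 degrees, less where a joint would pass 70% of its speed; a pose out of reach is approached as far as the arm can. A call with a number of a shift or a turn outside -1 to 1 is refused whole. A call with a gripper value outside its range is refused whole. The fingers move at their own pace and stop on an object; "squeeze" is the grip in N (left out, the last holds). Time passes only in rows, so rows that repeat a pose let the fingers close. It gives the time, the measured TCP pose, the force, the opening and the grip force at its end, in the units of the state.
- robot.get_obs(): the state, without advancing time (a new reading comes with each control period).
- robot.camera(name): name is "side" or "top" or "wrist"; returns a dict with "image" (420x560x3 uint8, red, green, blue), "intrinsics" (3x3 intrinsics, pixels), "extrinsics" (4x4, takes a point from world to camera coordinates). Camera axes: x right, y up, looking along -z (the intrinsics and any distortion apply to the point x, -y, -z); pixel columns grow to the right and rows downward; lengths in m; the calibration is good to about 2 mm. A picture is of the moment at which its call begins. There is no depth.
- robot.hand_in(): hands the job in; it is judged then, once.
The state is a dict: "time": time; "q": joint angles; "joint_velocities": joint speeds; "joint_torque": joint torques, N m; "position": TCP position; "tool_rot": TCP orientation; "ft_force": force on the tool from outside, world axes, zero at the start; "moment": the same for the moment, N m; "grip_width": finger opening in m; "grip_force": force on a finger pad.
Only numpy, scipy, OpenCV 4.12 (cv2) and the standard library are available. Lean on these libraries where they do the work, as an engineer would, in place of code of your own. Each camera call takes 0.05 s, during which the arm holds its last target. There are 200 camera calls.

## Task

The tea scoop is kept in the secret drawer of the dark wooden tea cabinet, and its catch lies at the bottom of a recess somewhere along the sloping front edge, in the same pale wood as the slats there. Find the recess (sliding the closed fingertips along the edge until they drop in will do it), gently press the catch in so that the drawer springs out, then let the catch come back up and leave the drawer standing open. Leave the cup on top and the other tea things where they are.

Things in the scene. Friction and masses are not known exactly. Their poses are not given: they have to be found in the camera images.
- cabinet: dark wooden tea cabinet, fixed, 150 deep (x) x 248 wide (y) x 200 mm tall. Origin: centre of underside; x to its back (front faces roughly the robot), y left when looking along x, z up. Front profile: upright face at x=-70 mm up to z=85 (drawer front z=8 to 58); flat 54 mm wide slope rising at 25 degrees to x=-21, z=108; then an upright wall to the flat top at z=200
- slope_mid (a point): middle of the sloping front edge, on its surface (cabinet -45.5, 0, 96.4 mm); axes as the cabinet's, in which the slope's outward normal is (-0.423, 0, 0.906). Four flush pale slats, 58 mm each along y, fill the slope at y = -87, -29, 29, 87 mm; one of them (differs each time, not reported) is replaced by the recess: 58 mm along y, 44 mm across the slope, mid-way, 7 mm deep; its floor is the catch
- wall_top (a point): top front edge, at mid-width, of the upright wall behind the slope (cabinet -19, 0, 200 mm). The wall leaves no room for a gripper's body straight above the slope: lean the tool about 25 degrees, square to the slope, its body towards the robot. Axes as the cabinet's
- edge_left (a point): point on the slope's surface, mid-way across it, at the +y end of the row of slats (cabinet -45.5, 116, 96.4 mm); 8 mm of solid cheek, flush, lie beyond it. Axes as the cabinet's
- edge_right (a point): the same at the -y end (cabinet -45.5, -116, 96.4 mm)
- catch (a joint): the spring catch, a pale wooden plate 56 x 43 mm that is the floor of the recess: travel pressed into the slope along its inward normal, 0 = up (7 mm below the slope), 6 mm = fully in. Starts to give at about 2.4 N, about 4.8 N at full travel; frees the drawer at about 4 to 5 mm; comes back up when let go
- drawer (a joint): the secret drawer, 231 mm wide, 50 mm tall: 0 = shut and latched; once freed, its spring drives it by itself out of the front (cabinet -x) to 60 mm = fully out, below the slope and clear of a tool there
- cup: white porcelain teacup, 76 mm across, 60 mm tall, standing loose on the cabinet's top, upright. Origin: centre of its foot. Bystander
- teapot: blue-glazed teapot with clipped-on lid, 136 mm across, 132 mm tall, spout to its -y, handle to its +y (210 mm over both). Origin: centre of its foot. Bystander
- infuser: stainless tea infuser basket, 60 mm across, 70 mm tall, handle to its +y. Origin: centre of its foot. Bystander
- jar: green glass jar with wooden cap, 70 mm across, 110 mm tall. Origin: centre of its foot. Bystander
- timer: white plastic timer, 70 x 70 mm, 54 mm tall with orange dial. Origin: centre of its underside. Bystander
- scoop: bamboo tea scoop lying flat, 177 mm long, along its x. Origin: on its underside near mid-length. Bystander

How it is judged:
On the way:
1. the catch is pressed in more than 3.5 mm (value of joint catch above 0.0035 m), for 0.02 s.
At the end, for the whole second after the job is handed in: The drawer stands out at least 45 mm, at rest; the catch is back up within 2 mm; the cup is upright (within 0.2 rad) and no bystander has moved more than 20 mm (value of joint drawer above 0.045 m and value of joint catch below 0.002 m and velocity of joint drawer below 0.01 m/s and angle between cup's own z axis and vertical below 0.2 rad and distance of each of cup, teapot, infuser, jar, timer, scoop from where it was at the start of the episode below 0.02 m); the robot touches nothing.
It fails at once if a bystander is moved more than 20 mm (distance of any of cup, teapot, infuser, jar, timer, scoop from where it was at the start of the episode above 0.02 m).
It fails at once if the robot presses the cabinet with more than 40 N (contact force between any of the fingers, the arm and cabinet above 40 N).
It fails at once if the catch is jabbed in faster than 0.2 m/s (velocity of joint catch above 0.2 m/s).
It also fails if it takes over 58 s, if anything falls off the work surface, if the arm or the gripper's body presses on something with over 40 N, if the wrist force passes 120 N, or if a joint passes its speed limit or range.

## Working session

There is one attempt and no reset: what is moved stays moved. The work goes in short steps, Python scripts to look and compute and a tool call to move; the robot and the scene stay as the last step left them, time stands still between calls to the robot, and variables do not carry over. Pictures are saved under pics/ and viewed, at most 10 in all, crops included, and the job is handed in when it is done.

Besides the shell and the picture viewer there is one more tool, called by a JSON object that holds its "op" and its "data". move_arm: Moves the arm, as the interface text tells. Shifts and turns lie within -1 to 1; 1 stands for 100 mm of shift or 90 degrees of turn. Its arguments: {"type":"object","properties":{"moves":{"type":"string"},"squeeze":{"type":"number"}},"required":["moves"]}

```bash
mkdir -p pics
python3 - <<'E'
from rig import robot
import cv2,pickle
d={}
for n in("side","top"):
    d[n]=robot.camera(n); cv2.imwrite(f"pics/{n}0.png",d[n]["image"][:,:,::-1])
    print(n,d[n]["intrinsics"].round(1).tolist(),d[n]["extrinsics"].round(4).tolist())
pickle.dump(d,open("d0.pkl","wb"))
o=robot.get_obs();print(o)
E
```

```text
side [[446.9, 0.0, 274.0], [0.0, 446.9, 214.7], [0.0, 0.0, 1.0]] [[0.7892, -0.6141, 0.0032, -0.4622], [0.4556, 0.589, 0.6674, -0.3663], [-0.4118, -0.5253, 0.7447, -1.0486], [0.0, 0.0, 0.0, 1.0]]
top [[394.1, 0.0, 283.4], [0.0, 394.1, 211.6], [0.0, 0.0, 1.0]] [[-0.0113, -0.9999, 0.0045, -0.008], [0.9948, -0.0108, 0.1014, -0.627], [-0.1013, 0.0056, 0.9948, -1.1122], [0.0, 0.0, 0.0, 1.0]]
{'time': 0.1, 'q': array([ 1.07148533e+00,  5.28415357e-01,  1.43376816e+00, -1.14875204e-05,
        1.18140352e+00, -1.78512538e-01]), 'joint_velocities': array([-0.00103578, -0.00095026, -0.00101817, -0.00066885,  0.00026808,
       -0.00101483]), 'joint_torque': array([-1.00376237e-03, -4.40989673e+01, -1.77149713e+01,  6.34321547e-02,
        5.33908547e-02, -5.40663791e-05]), 'position': array([0.19674964, 0.59255131, 0.23264548]), 'tool_rot': array([ 1.59710085e-01,  9.87163459e-01, -9.42235162e-04, -3.26518124e-04]), 'ft_force': array([ 0.43624478, -0.90487893,  0.51436459]), 'moment': array([ 0.00658653, -0.02047528,  0.01424255]), 'grip_force': 0.0, 'grip_width': 0.08690589518383915}
```

View pics/side0.png

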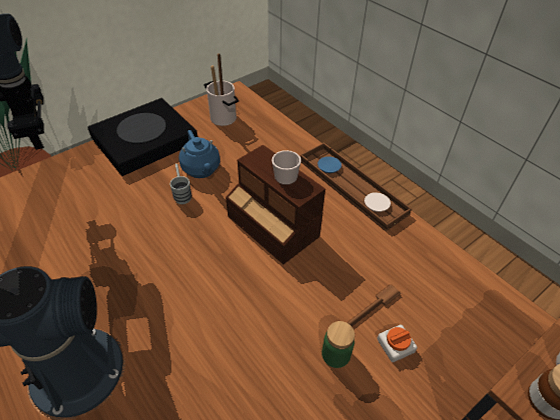

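View pics/top0.png

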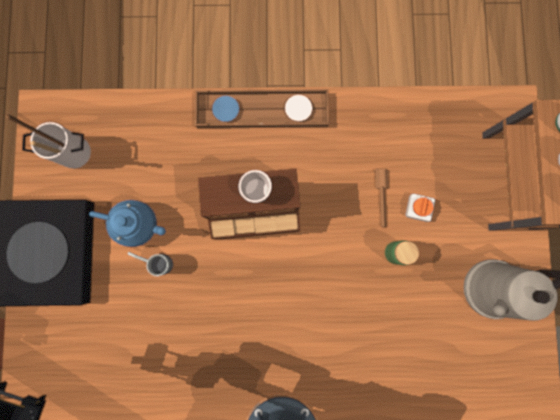

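The side view shows the slope at about (262,217), with a step near (245,203). In the top view the row of slats runs from (211,228) to (299,224). I'll enlarge both and measure.

```bash
cat > h.py <<'E'
import numpy as np
def proj(c,P):
    P=np.atleast_2d(P);E=c["extrinsics"];p=P@E[:3,:3].T+E[:3,3]
    q=np.c_[p[:,0],-p[:,1],-p[:,2]]@c["intrinsics"].T
    return q[:,:2]/q[:,2:]
def ray(c,uv):
    E=c["extrinsics"];R=E[:3,:3];d=np.linalg.inv(c["intrinsics"])@[*uv,1]
    d=R.T@[d[0],-d[1],-d[2]];return -R.T@E[:3,3],d/np.linalg.norm(d)
def plane(c,uv,z):
    o,d=ray(c,uv);return o+d*(z-o[2])/d[2]
def tri(c1,u1,c2,u2):
    o1,d1=ray(c1,u1);o2,d2=ray(c2,u2)
    s,_,_,_=np.linalg.lstsq(np.c_[d1,-d2],o2-o1,rcond=None)
    a=o1+d1*s[0];b=o2+d2*s[1];return (a+b)/2,np.linalg.norm(a-b)
E
python3 - <<'E'
import pickle,cv2,numpy as np
from h import *
d=pickle.load(open("d0.pkl","rb"))
box={"side":(220,180,90,70),"top":(195,170,115,75)}
out=[]
for n,(x,y,w,h) in box.items():
    im=d[n]["image"][y:y+h,x:x+w]
    out.append(cv2.resize(im,(780,290 if 0 else int(h*780/w)) ,interpolation=cv2.INTER_CUBIC)[:,:,::-1])
    hsv=cv2.cvtColor(im,cv2.COLOR_RGB2HSV)
    m=((hsv[...,2]>130)&(hsv[...,1]>60)&(hsv[...,1]<150)).astype(np.uint8)
    k,l,s,_=cv2.connectedComponentsWithStats(m)
    for i in range(1,k):
        if s[i,4]>60:
            r=cv2.minAreaRect(np.argwhere(l==i)[:,::-1].astype(np.float32)+[x,y]) if 0 else cv2.boxPoints(cv2.minAreaRect((np.argwhere(l==i)[:,::-1]+[x,y]).astype(np.float32)))
            print(n,s[i,4],r.round(1).tolist())
cv2.imwrite("pics/c.png",cv2.resize(np.vstack(out),(560,600*1)) if 0 else cv2.resize(np.vstack(out),None,fx=.52,fy=.52))
E
```

```text
side 252 [[228.1999969482422, 196.89999389648438], [238.10000610351562, 185.39999389648438], [250.6999969482422, 196.1999969482422], [240.8000030517578, 207.6999969482422]]
side 769 [[243.1999969482422, 209.6999969482422], [253.1999969482422, 197.6999969482422], [293.0, 230.8000030517578], [283.0, 242.8000030517578]]
top 672 [[195.0, 170.0], [254.0, 170.0], [254.0, 232.0], [195.0, 232.0]]
top 275 [[296.0, 170.0], [309.0, 170.0], [309.0, 193.0], [296.0, 193.0]]
top 1352 [[210.3000030517578, 220.89999389648438], [296.5, 213.0], [298.0, 229.5], [211.8000030517578, 237.3000030517578]]
top 1019 [[195.0, 225.0], [309.0, 225.0], [309.0, 244.0], [195.0, 244.0]]
```

View pics/c.png

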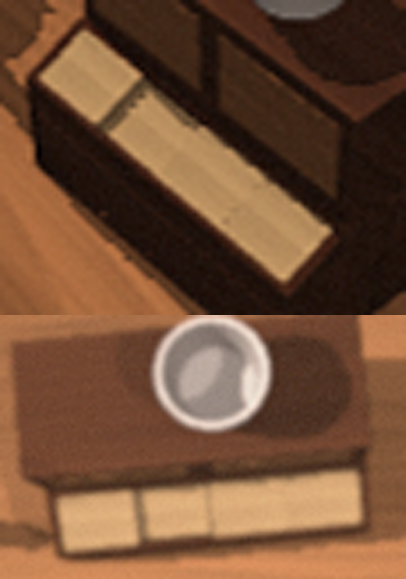

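The crops show the recess in the second slat from the left (cabinet y=+29 mm): it has a dark side wall at its left end and a shadow along its back edge. Next I'll triangulate the slat corners.

Run:
```python
import pickle
from h import *
d=pickle.load(open("d0.pkl","rb"));S,T=d["side"],d["top"]
P=[]
for s,t in [((228.2,196.9),(212.6,237.5)),((238.1,185.4),(211.2,220.2)),((293,230.8),(296.5,214.5)),((283,242.8),(298.2,229.5))]:
    p,e=tri(S,s,T,t);P.append(p);print(p.round(4),round(e,4))
P=np.array(P);c=P.mean(0);print(c.round(4),[np.linalg.norm(P[i]-P[i-1]).round(4) for i in range(4)])
v=(P[0]+P[1]-P[2]-P[3]);yaw=np.arctan2(-v[0],v[1]);print("yaw",np.degrees(yaw))
R=np.array([[np.cos(yaw),-np.sin(yaw),0],[np.sin(yaw),np.cos(yaw),0],[0,0,1]])
# catch pt on the surface plane
rec=c+R@[0,.029,0];print("rec",rec,proj(S,rec),proj(T,rec))
# cabinet top edge check
o=c-R@[-.0455,0,.0964];print("origin",o)
for q in([-.075,.124,.2],[-.019,.124,.2],[-.019,-.124,.2],[.075,-.124,.2]):
    w=o+R@q;print(q,proj(S,w).round(0),proj(T,w).round(0))
# tool target orientation: z = inward normal, y axis = cabinet y
from scipy.spatial.transform import Rotation as Ro
z=R@[.4226,0,-.9063]
for sg in(1,-1):
    y=sg*R[:,1];x=np.cross(y,z);A=np.c_[x,y,z]
    from rig import robot
    ob=robot.get_obs();B=Ro.from_quat(ob["tool_rot"]).as_matrix()
    print(sg,"relturn deg",np.degrees(Ro.from_matrix(B.T@A).as_rotvec()).round(1))
    tgt=rec-z*(.011+.10);print(" tool shift(mm)",(B.T@(tgt-ob["position"])*1e3).round(0),tgt)
```

```text
[0.5532 0.1786 0.0912] 0.003
[0.596  0.1814 0.1103] 0.0043
[ 0.6106 -0.0498  0.1117] 0.0001
[ 0.5717 -0.055   0.0954] 0.0016
[0.5829 0.0638 0.1022] [np.float64(0.2344), np.float64(0.047), np.float64(0.2317), np.float64(0.0425)]
yaw 4.062112900872519
rec [0.58082124 0.09274704 0.10216322] [[252.58158299 207.19755834]] [[243.97423905 226.34309516]]
origin [0.62826123 0.06704302 0.00576322]
[-0.075, 0.124, 0.2] [[221. 168.]] [[202. 239.]]
[-0.019, 0.124, 0.2] [[237. 159.]] [[201. 216.]]
[-0.019, -0.124, 0.2] [[299. 207.]] [[301. 208.]]
[0.075, -0.124, 0.2] [[325. 190.]] [[298. 170.]]
1 relturn deg [ -5.  -24.7 -22.1]
 tool shift(mm) [-479. -371.   30.] [0.53403048 0.08942414 0.20276252]
-1 relturn deg [-34.2   6.9 154.2]
 tool shift(mm) [-479. -371.   30.] [0.53403048 0.08942414 0.20276252]
```

The patch measures 234 x 45 mm, which fits 232 x 44, and the slope height is near the nominal value. I'm moving to a standoff, gripper shut.

{"op": "move_arm", "data": {"moves": "-0.32 -0.25 -0.1 0 0 0 0; -0.64 -0.5 -0.1 0 0 0 0; -0.96 -0.74 -0.1 0 0 0 0; -0.96 -0.74 -0.1 0 0 0 0", "squeeze": 10}}

```text
time: 0.5
position: [0.2666, 0.4889, 0.2431]
tool_rot: [0.162, 0.987, -0.002, -0.0]
ft_force: [-0.3, -0.2, 0.1]
grip_width: 0.063
grip_force: 0.0
```

{"op": "move_arm", "data": {"moves": "-0.32 -0.25 0 0 0 0 0; -0.64 -0.5 0 0 0 0 0; -0.96 -0.74 0 0 0 0 0; -0.96 -0.74 0 0 0 0 0"}}

```text
time: 0.9
position: [0.3345, 0.3896, 0.2433]
tool_rot: [0.162, 0.987, -0.001, 0.0]
ft_force: [-0.3, 0.5, -0.2]
grip_width: 0.031
grip_force: 0.0
```

{"op": "move_arm", "data": {"moves": "-0.32 -0.25 0 0 0 0 0; -0.64 -0.5 0 0 0 0 0; -0.96 -0.74 0 0 0 0 0; -0.96 -0.74 0 0 0 0 0"}}

```text
time: 1.3
position: [0.4029, 0.2899, 0.2435]
tool_rot: [0.162, 0.987, -0.0, 0.001]
ft_force: [-0.6, 0.5, -0.4]
grip_width: 0.0026
grip_force: 0.0
```

{"op": "move_arm", "data": {"moves": "-0.32 -0.25 0 0 0 0 0; -0.64 -0.5 0 0 0 0 0; -0.96 -0.74 0 0 0 0 0; -0.96 -0.74 0 0 0 0 0"}}

```text
time: 1.7
position: [0.4712, 0.1897, 0.2436]
tool_rot: [0.162, 0.987, 0.0, 0.001]
ft_force: [-0.7, -0.0, 0.5]
grip_width: 0.0005
grip_force: 0.0
```

{"op": "move_arm", "data": {"moves": "-0.3 -0.22 0 -0.014 -0.068 -0.061 0; -0.6 -0.45 0 -0.028 -0.137 -0.123 0; -0.89 -0.67 0 -0.042 -0.205 -0.185 0; -0.89 -0.67 0 -0.056 -0.274 -0.246 0; -0.89 -0.67 0 -0.056 -0.274 -0.246 0; -0.89 -0.67 0 -0.056 -0.274 -0.246 0"}}

```text
time: 2.3
position: [0.5307, 0.101, 0.2434]
tool_rot: [-0.034, 0.976, 0.01, 0.215]
ft_force: [-0.0, 0.4, 0.8]
grip_width: 0.0005
grip_force: 0.0
```

Run:
```python
from rig import robot
import cv2,pickle
from h import *
from scipy.spatial.transform import Rotation as Ro
w=robot.camera("wrist");pickle.dump(w,open("w.pkl","wb"))
ob=robot.get_obs();B=Ro.from_quat(ob["tool_rot"]).as_matrix()
print(ob["position"],B[:,2]);rec=np.array([.5808,.0927,.0965])
print("tool coords of rec mm",B.T@(rec-ob["position"])*1e3)
print(proj(w,rec),proj(w,ob["position"]+B[:,2]*.011))
cv2.imwrite("pics/w1.png",w["image"][:,:,::-1])
```

```text
[0.53193146 0.10102673 0.24400255] [ 0.42102451  0.03381757 -0.90641863]
tool coords of rec mm [ 18.64612646 -12.37566743 153.99232801]
[[269.66283973 178.3509988 ]] [[282.89022312 263.76900659]]
```

View pics/w1.png

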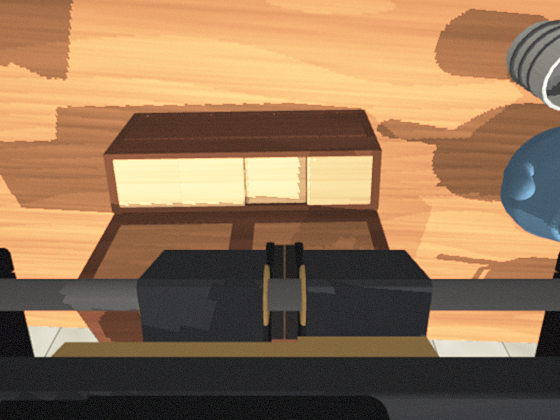

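The wrist view confirms the recess: the third of four slats from the image left, columns 245–306, rows 156–205, centred on (275,181). I'll refine from that.

Run:
```python
from rig import robot
import pickle
from h import *
from scipy.spatial.transform import Rotation as Ro
w=pickle.load(open("w.pkl","rb"));T=pickle.load(open("d0.pkl","rb"))["top"]
ob=robot.get_obs();B=Ro.from_quat(ob["tool_rot"]).as_matrix()
for c,u in((w,(275,181.5)),(T,(244.8,226.3))):
    for z in(.0965,.102):
        r=plane(c,u,z);print(z,r.round(4),(B.T@(r-ob["position"])*1e3).round(1))
print(tri(w,(275,181.5),T,(244.8,226.3)))
```

```text
0.0965 [0.584  0.0977 0.0965] [ 15.5  -7.6 155.5]
0.102 [0.58   0.0976 0.102 ] [ 16.7  -7.4 148.8]
0.0965 [0.5813 0.091  0.0965] [ 18.3 -14.1 154.1]
0.102 [0.5809 0.0905 0.102 ] [ 16.3 -14.5 149. ]
(array([0.58149852, 0.09423046, 0.09907908]), np.float64(0.006881491549808456))
```

{"op": "move_arm", "data": {"moves": "0.16 -0.1 0.3 0 0 0 0; 0.16 -0.1 0.6 0 0 0 0; 0.16 -0.1 0.9 0 0 0 0; 0.16 -0.1 1 0 0 0 0; 0.16 -0.1 1 0 0 0 0; 0.16 -0.1 1 0 0 0 0"}}

```text
time: 2.95
position: [0.5603, 0.0925, 0.1468]
tool_rot: [-0.035, 0.976, 0.009, 0.217]
ft_force: [0.6, 0.0, 0.2]
grip_width: 0.0005
grip_force: 0.0
```

Run:
```python
from rig import robot
import cv2
w=robot.camera("wrist");s=robot.camera("side")
print(robot.get_obs()["position"])
cv2.imwrite("pics/w2.png",cv2.hconcat([cv2.resize(w["image"][120:330,140:420],(480,360),interpolation=2),cv2.resize(s["image"][150:260,200:297],(317,360),interpolation=2)])[:,:,::-1])
```

```text
[0.56020401 0.09217096 0.14747229]
```

View pics/w2.png

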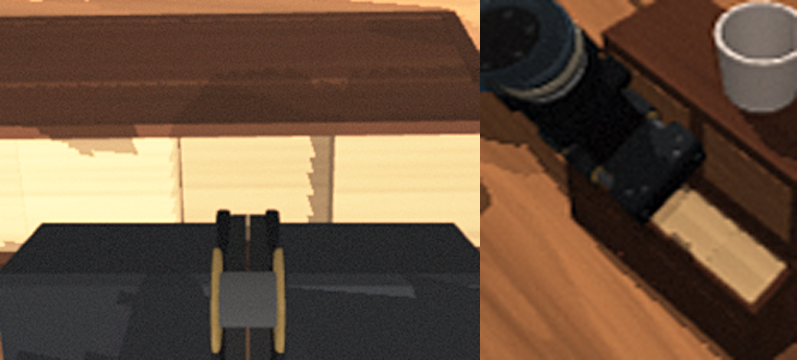

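The wrist crop shows the fingertips (column 247) centred on the recess (182–333) within about 4 mm. I'm going down, then pressing in small steps.

{"op": "move_arm", "data": {"moves": "0 0 0.1 0 0 0 0; 0 0 0.2 0 0 0 0; 0 0 0.28 0 0 0 0; 0 0 0.32 0 0 0 0; 0 0 0.34 0 0 0 0; 0 0 0.36 0 0 0 0; 0 0 0.38 0 0 0 0; 0 0 0.38 0 0 0 0"}}

```text
time: 3.85
position: [0.5759, 0.093, 0.1116]
tool_rot: [-0.035, 0.976, 0.009, 0.216]
ft_force: [0.2, -0.2, -0.7]
grip_width: 0.0006
grip_force: 0.0
```

{"op": "move_arm", "data": {"moves": "0 0 0.01 0 0 0 0; 0 0 0.02 0 0 0 0; 0 0 0.03 0 0 0 0; 0 0 0.04 0 0 0 0; 0 0 0.05 0 0 0 0; 0 0 0.06 0 0 0 0; 0 0 0.06 0 0 0 0"}}

```text
time: 4.55
position: [0.5784, 0.0932, 0.1061]
tool_rot: [-0.035, 0.976, 0.009, 0.216]
ft_force: [-0.6, -0.5, 0.6]
grip_width: 0.0007
grip_force: 0.0
```

{"op": "move_arm", "data": {"moves": "0 0 0.01 0 0 0 0; 0 0 0.02 0 0 0 0; 0 0 0.03 0 0 0 0; 0 0 0.04 0 0 0 0; 0 0 0.04 0 0 0 0"}}

```text
time: 5.05
position: [0.5801, 0.0933, 0.1025]
tool_rot: [-0.035, 0.976, 0.009, 0.216]
ft_force: [-0.7, -0.5, 0.4]
grip_width: 0.0002
grip_force: 0.0
```

{"op": "move_arm", "data": {"moves": "0 0 0.01 0 0 0 0; 0 0 0.02 0 0 0 0; 0 0 0.03 0 0 0 0; 0 0 0.03 0 0 0 0"}}

```text
time: 5.45
position: [0.5813, 0.0934, 0.1]
tool_rot: [-0.035, 0.976, 0.009, 0.216]
ft_force: [-1.6, 0.3, 2.9]
grip_width: 0.0005
grip_force: 1.5
```

Contact at about 3 N, roughly 7 mm below the slope surface, so this is the catch. I'm pressing further.

{"op": "move_arm", "data": {"moves": "0 0 0.01 0 0 0 0; 0 0 0.02 0 0 0 0; 0 0 0.03 0 0 0 0; 0 0 0.035 0 0 0 0; 0 0 0.035 0 0 0 0"}}

```text
time: 5.95
position: [0.583, 0.0935, 0.0967]
tool_rot: [-0.035, 0.976, 0.009, 0.216]
ft_force: [-1.3, 0.0, 2.7]
grip_width: 0.0002
grip_force: 1.7
```

{"op": "move_arm", "data": {"moves": "0 0 0.01 0 0 0 0; 0 0 0.015 0 0 0 0; 0 0 0.015 0 0 0 0"}}

```text
time: 6.25
position: [0.5836, 0.0936, 0.0953]
tool_rot: [-0.035, 0.976, 0.009, 0.216]
ft_force: [-2.3, -0.0, 3.4]
grip_width: 0.0003
grip_force: 2.0
```

{"op": "move_arm", "data": {"moves": "0 0 0.005 0 0 0 0; 0 0 0.01 0 0 0 0; 0 0 0.015 0 0 0 0; 0 0 0.015 0 0 0 0"}}

```text
time: 6.65
position: [0.5839, 0.0936, 0.0946]
tool_rot: [-0.035, 0.976, 0.009, 0.217]
ft_force: [-4.0, -0.1, 9.3]
grip_width: 0.0005
grip_force: 4.7
```

Run:
```python
from rig import robot
import cv2
w=robot.camera("side")
print(robot.get_obs()["ft_force"])
cv2.imwrite("pics/s3.png",cv2.resize(w["image"][130:280,180:380],(800,600),interpolation=2)[:,:,::-1])
```

```text
[-4.19709798 -0.81636855  9.73280891]
```

View pics/s3.png

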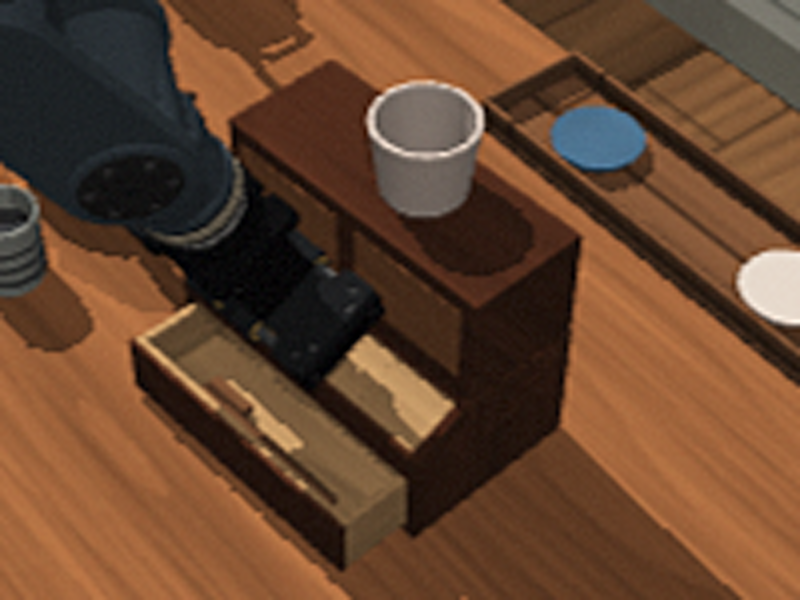

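The drawer stands out (crop 135–410, 300–570), and the catch has bottomed out at about 10 N. The cup is still upright. I'm retracting along the tool axis.

{"op": "move_arm", "data": {"moves": "0 0 -0.02 0 0 0 0; 0 0 -0.05 0 0 0 0; 0 0 -0.1 0 0 0 0; 0 0 -0.2 0 0 0 0; 0 0 -0.4 0 0 0 0; 0 0 -0.7 0 0 0 0; 0 0 -1 0 0 0 0; 0 0 -1 0 0 0 0; 0 0 -1 0 0 0 0; 0 0 -1 0 0 0 0"}}

```text
time: 7.7
position: [0.5419, 0.0903, 0.1838]
tool_rot: [-0.035, 0.976, 0.009, 0.216]
ft_force: [-0.2, 0.4, 0.4]
grip_width: 0.0005
grip_force: 0.0
```

Run:
```python
from rig import robot
import cv2
w=robot.camera("side")
o=robot.get_obs();print(o["ft_force"],o["position"],abs(o["joint_velocities"]).max())
cv2.imwrite("pics/s4.png",w["image"][:,:,::-1])
```

```text
[-0.01986426  0.28167558 -0.10007742] [0.54183944 0.09029115 0.18349661] 0.008435939906558925
```

View pics/s4.png

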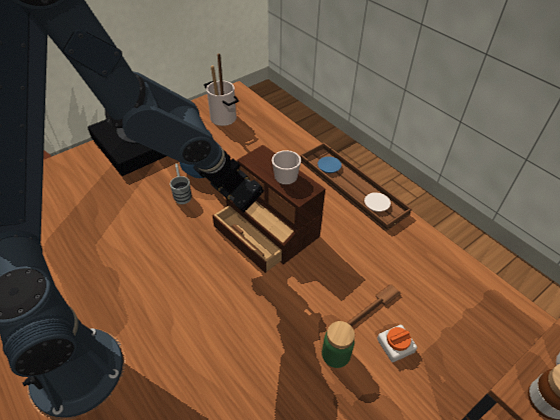

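The drawer is open at (250,238), the tool is clear with no contact force, and the cup at (286,167) and the other things sit where they were.

```bash
python3 -c "
from rig import robot
print(robot.hand_in())"
```

```text
the job is handed in; nothing more can be done
None
```

I found the recess in the second slat from the left and pressed the catch to its stop at about 10 N; the drawer sprang out and stands open, the tool is clear, nothing else appears to have moved in the side view, and the job is handed in (no verdict returned).

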